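# Clear the tape roll off the telescopic plant prop and hold the prop extended

### The job

A roll of grafting tape has been parked over the grip of the telescopic plant prop: slide it up off the prop and lay it flat inside the red tray without dropping it. Then squeeze the orange button on the prop's grip, draw the grip up past the first stop to the second stop, and finish still holding it up there with the button squeezed in (do not let go), so that I can tie in a branch. Leave the tray, pot, jar, pliers and tamping block where they stand.

Things in the scene. Friction and masses are not known exactly. Their poses are not given: they have to be found in the camera images.
- prop: Telescopic plant prop, fixed, upright. Origin: centre of its underside, z up. Green foot 100 mm across, 14 mm high; aluminium tube 28 mm across; black collar 52 mm across, its top 120 mm above the shelf. On it stands the sliding grip, a grey block 22 x 22 x 50 mm tall (top at 170 mm when retracted), with an orange button on its +y side; an orange bar on its top points to that side.
- grip_point (a point): Centre of the grip block at the height of the button's middle, 26 mm above the block's underside and 24 mm below its top (146 mm above the shelf when retracted); it rises with the grip. Axes as the prop's.
- button_face (a point): Middle of the outer face of the orange button, 14 mm wide and 16 mm tall, on the grip's +y side. Unpressed it stands 6.5 mm proud of the grip block (17.5 mm from the grip's axis); fingers closed along the prop's y axis on button and opposite side squeeze it in until nearly flush with the block.
- prop_button (a joint): How far the button is pressed in, m: 0 out, 0.006 fully in. A spring returns it (3 N to start, 6 N fully in). Beyond about 0.004 the lock is free; the grip leaves a stop only while the button is kept squeezed. Let go between stops, the lock rubs and the grip may stick or sink to the stop below.
- prop_grip (a joint): How far the grip is pulled up, m: 0 retracted and locked, 0.050 first stop (the lock catches there only if the button is let out), 0.100 second stop, the hard end of travel. The sliding part weighs about 0.28 kg with 0.6 N of friction: with the button pressed and the grip not held up it sinks.
- tape: Roll of green grafting tape, a rigid ring 60 mm outside diameter, 44 mm hole, 30 mm tall. Origin: centre of its underside, z along the hole. At the start it stands on the prop's collar around the grip (underside 120 mm above the shelf), hiding the button; the grip's top sticks out 20 mm above it. About 60 g.
- tray: Loose red plastic open tray, 160 mm (x) x 150 mm (y) outside, 30 mm high, walls and floor 5 mm thick, about 0.7 kg. Origin: centre of its underside.
- pot: Bystander: shallow white porcelain pot, 140 mm in diameter, 45 mm high. Origin: centre of its underside.
- jar: Bystander: capped glass jar of pebbles, 68 mm in diameter, 103 mm high. Origin: centre of its underside.
- block: Bystander: wooden tamping block 50 x 110 x 35 mm. Origin: centre of its underside.
- pliers: Bystander: steel concave pliers lying flat, about 165 mm long, 50 mm wide and 10 mm high. Origin: under the rivet; handles towards its -x, jaws towards its +x.
There are look-alikes about, which are no part of the job. What is meant by the tape is not blue, purple or yellow, and is the smaller of those in its own colour.

How it is judged:
On the way, in this order (a step that is already met when the one before it is completed fails the run):
1. the tape roll lies flat inside the tray, let go, with the prop still retracted (x of tape in the frame of tray between -0.05 and 0.05 m and y of tape in the frame of tray between -0.045 and 0.045 m and z of tape in the frame of tray below 0.01 m and angle between tape's own z axis and vertical below 0.1 rad and contact force between the fingers and tape below 0.05 N and linear speed of tape below 0.03 m/s and value of joint prop_grip below 0.006 m), for 0.2 s.
2. the fingers squeeze the button in while the grip is still retracted (value of joint prop_button above 0.004 m and value of joint prop_grip below 0.012 m and contact force between the fingers and prop above 2 N), for 0.05 s.
At the end, for the whole second after the job is handed in: The fingers still hold the prop's grip (more than 3 N of contact), the button is squeezed in more than 4.5 mm so that only the robot carries the grip, the grip is at rest at the second stop (more than 93 mm of its 100 mm travel), and the tape roll lies flat at rest on the floor of the tray (value of joint prop_grip above 0.093 m and value of joint prop_button above 0.0045 m and contact force between the fingers and prop above 3 N and velocity of joint prop_grip between -0.02 and 0.02 m/s and x of tape in the frame of tray between -0.05 and 0.05 m and y of tape in the frame of tray between -0.045 and 0.045 m and z of tape in the frame of tray below 0.01 m and angle between tape's own z axis and vertical below 0.1 rad and linear speed of tape below 0.03 m/s); the arm keeps its last pose, push and grip.
It fails at once if the prop was extended with the roll still on it (value of joint prop_grip above 0.012 m and horizontal distance between tape and prop below 0.045 m).
It fails at once if the tape roll was dropped (contact force between the fingers and tape below 0.02 N and linear speed of tape above 0.6 m/s).
It fails at once if the tray was shifted more than 30 mm (distance of tray from where it was at the start of the episode above 0.03 m).
It fails at once if a bystander was disturbed by more than 25 mm (distance of any of pot, jar, block, pliers from where it was at the start of the episode above 0.025 m).
It also fails if it takes over 51 s, if anything falls off the work surface, if the arm or the gripper's body presses on something with over 40 N, if the wrist force passes 120 N, or if a joint passes its speed limit or range.

### The arm

A 6-joint arm with a two-finger parallel gripper is mounted at the origin on the work surface. World frame = base frame: x ahead of the robot, y to its left, z up, the work surface at z = 0. Lengths are in m, angles in rad, forces in N, time in s.
With the tool pointing down it reaches from about 0.15 to 0.775 m from the base axis. Payload 6.1 kg.
Tool frame: the origin (TCP) lies between the finger pads; the fingertips stand 25 mm ahead of it and the grasp point (between the pads) lies 6 mm ahead of it (bot.tips_ahead is the z of the fingertips in the tool frame, in m); z points along the fingers, y is the line along which they close (so a half turn about z gives the same grasp; the last joint's range is limited). The gripper opens to 85 mm and grips with 20 to 120 N. Pads are 22 mm wide; open, the fingers measure 114 mm over their backs; the gripper's body (76 mm by 85 mm) begins 54 mm behind the grasp point. The pads swing forward as they close: fully open they stand 13 mm farther back than shut.
Start: joints at [1.161, 0.126, -0.04, 1.405, 0, 1.571], TCP at [0.209, 0.482, 0.256] pointing down, gripper open.
Joint ranges: [-2.72, 2.72], [-0.95, 1.95], [-1.27, 1.35], [-1.78, 2.02], [-1.46, 1.47], [-3.14, 3.14]. Speed limits (rad/s): [2.39, 2.39, 3.01, 3.14, 3.14, 3.14].

### API

Orientations are given as a unit quaternion [x, y, z, w].
In Python, from plant import sensors, eyes, workorder, bot gives the robot as it stands.
- The arm moves only by the shell command python3 -m pendant 'ROWS' [FORCE]. ROWS is JSON, a list that holds one entry, the list of rows, each a list of 7 numbers: the shift along the world's x, y, z in mm, then the turn, a rotation vector about the world's x, y, z in rad, then the opening, from -1 (shut) to 1 (fully open), so that 0 is half open. A call has 1 to 20 rows; each row shifts and turns the commanded pose from where the row before left it; what a row does not reach is not made up. A row lasts 1/12 s, in which the tool goes at most 41.7 mm and 7.16 degrees, less where a joint would pass 70% of its speed; a pose out of reach is approached as far as the arm can. A call is refused whole if a number of a shift passes 41.7 or a number of a turn 0.125, either way. A call with a gripper value outside its range is refused whole. The fingers move at their own pace and stop on an object; FORCE is the grip in N (left out, the last holds). Time passes only in rows, so rows that do not move let the fingers close. It gives the time, the measured TCP pose, the force, the opening and the grip force at its end, in the units of the state.
- sensors.get_obs(): the state, without advancing time (a new reading comes with each control period).
- eyes.snapshot(name): name is "side" or "top" or "wrist"; returns a dict with "color" (480x640x3 uint8, red, green, blue), "K" (3x3 intrinsics, pixels), "k1" (the pictures are not rectified: a ray, as slopes to the right and down, at radius r is drawn at 1 + k1 r^2 times it, then the intrinsics apply), "rvec" (rotation vector, rad) and "tvec" (3), from world to camera coordinates, as OpenCV has them; the wrist camera has in their place "tool_from_camera" (4x4, takes a point from camera to tool coordinates, whose origin is the TCP and whose axes are the flange's). Camera axes: x right, y down, z forward; pixel columns grow to the right and rows downward; lengths in m; the calibration is good to about 2 mm. A picture is of the moment at which its call begins: read the wrist's pose just before it. There is no depth.
- workorder.close_job(): hands the job in; it is judged then, once.
Trained networks look in the newest picture that a camera, given by its name, has taken for a name from the list of things; names that differ only in an ending like _2 or _b are one class to them, and where a whole thing is asked for, a point or a joint stands for the part that bears it (a point fixed in the world has none). Each returns a list of dicts, best first, with "conf" (0 to 1); they miss things now and then, are a little off and sometimes report something else, mostly with a low value. They report only what shows in the picture. A call takes as long as a camera call. They do not tell look-alikes from the thing itself.
- eyes.recognise(camera, target): "position" ([x, y, z] in m, in world coordinates, good to about 4 mm: the middle of the surface that is visible of it).
- eyes.regions_of(camera, target): "pixels" (480x640 bool, what is visible of it).
The state is a dict: "t": time; "joint_pos": joint angles; "joint_vel": joint speeds; "joint_efforts": joint torques, N m; "eef_pos": TCP position; "tool_rot": TCP orientation; "ft_force": force on the tool from outside, world axes, zero at the start; "moment": the same for the moment, N m; "finger_gap": finger opening in m; "grasp_force": force on a finger pad.
Only numpy, scipy, OpenCV 4.12 (cv2) and the standard library are available. Lean on these libraries where they do the work, as an engineer would, in place of code of your own. Each camera call takes 0.05 s, during which the arm holds its last target. There are 200 camera calls.

## Working session

There is one attempt and no reset: what is moved stays moved. The work goes in short steps, Python scripts to look and compute and a shell command to move; the robot and the scene stay as the last step left them, time stands still between calls to the robot, and variables do not carry over. Pictures are saved under pics/ and viewed, at most 10 in all, crops included, and the job is handed in when it is done.

```bash
mkdir -p pics; ls; python3 - <<'E'
from plant import sensors, eyes, bot
import cv2, numpy as np
ims=[]
for c in ("top","side"):
    s=eyes.snapshot(c); cv2.imwrite(f"pics/{c}0.png",s["color"][:,:,::-1])
    for n in ("prop","tape","tray","pot","jar","block","pliers","button_face","grip_point"):
        try: print(c,n,[(np.round(d["position"],3).tolist(),round(d["conf"],2)) for d in eyes.recognise(c,n)][:5])
        except Exception as e: print(c,n,e)
o=sensors.get_obs(); print(o["t"],o["eef_pos"],o["tool_rot"],o["finger_gap"],bot.tips_ahead)
E
```

```text
pics
top prop [([0.465, 0.163, 0.012], 0.69)]
top tape [([0.466, 0.166, 0.151], 0.88), ([0.321, 0.228, 0.04], 0.71), ([0.565, 0.363, 0.039], 0.68), ([0.338, 0.086, 0.03], 0.62), ([0.452, 0.306, 0.029], 0.6)]
top tray [([0.483, -0.255, 0.002], 0.6)]
top pot [([0.748, 0.172, 0.0], 0.68)]
top jar [([0.744, -0.174, 0.101], 0.65)]
top block [([0.724, -0.011, 0.032], 0.84), ([0.747, 0.172, 0.004], 0.2)]
top pliers [([0.509, -0.053, 0.008], 0.79), ([0.744, -0.171, 0.102], 0.62)]
top button_face []
top grip_point [([0.47, 0.165, 0.164], 0.58)]
side prop [([0.472, 0.182, 0.013], 0.6)]
side tape [([0.333, 0.098, 0.021], 0.87), ([0.449, 0.318, 0.024], 0.76), ([0.567, 0.378, 0.032], 0.72), ([0.465, 0.191, 0.141], 0.6), ([0.326, 0.245, 0.032], 0.58)]
side tray [([0.476, -0.255, 0.009], 0.66)]
side pot [([0.742, 0.155, 0.023], 0.79), ([0.744, -0.152, 0.066], 0.51)]
side jar [([0.743, -0.149, 0.065], 0.83), ([0.469, 0.178, 0.161], 0.27)]
side block [([0.723, 0.006, 0.037], 0.8), ([0.744, -0.152, 0.068], 0.28), ([0.741, 0.156, 0.026], 0.21)]
side pliers [([0.522, -0.074, 0.014], 0.55)]
side button_face [([0.476, 0.182, 0.156], 0.38)]
side grip_point [([0.47, 0.177, 0.162], 0.57)]
1.0 [0.20916528 0.48151874 0.25630019] [ 2.03461806e-01  9.79082884e-01  1.86207278e-05 -6.48606224e-06] 0.0854058330802577 0.025
```

View pics/top0.png

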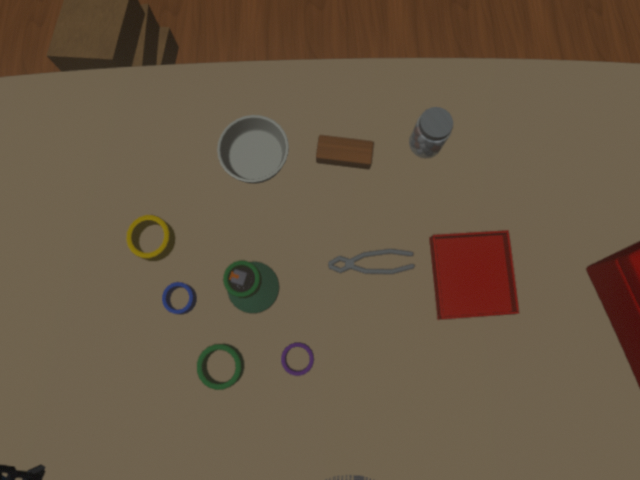

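View pics/side0.png

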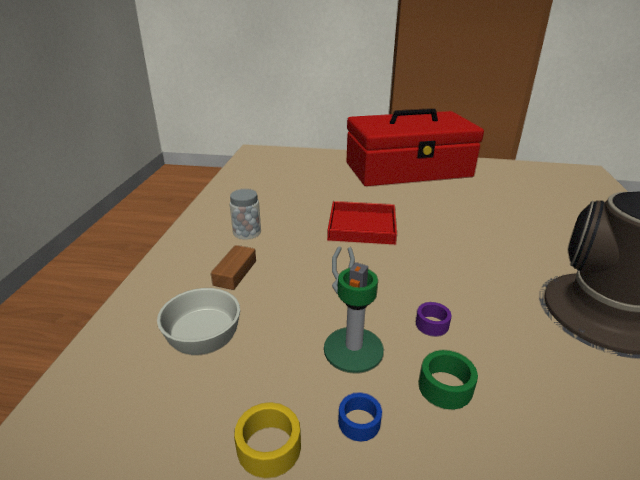

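The green roll sits on the prop at top (243,279), with the orange bar towards the left (+y) at (237,277). The tray's at (474,275). The big green ring at (220,366) is the look-alike. I'm moving above the prop now.

```bash
python3 -m pendant '[[[17,-21,3,0,0,0.027,1],[17,-21,3,0,0,0.027,1],[17,-21,3,0,0,0.027,1],[17,-21,3,0,0,0.027,1],[17,-21,3,0,0,0.027,1],[17,-21,3,0,0,0.027,1],[17,-21,3,0,0,0.027,1],[17,-21,3,0,0,0.027,1],[17,-21,3,0,0,0.027,1],[17,-21,3,0,0,0.027,1],[17,-21,3,0,0,0.027,1],[17,-21,3,0,0,0.027,1],[17,-21,3,0,0,0.027,1],[17,-21,3,0,0,0.027,1],[17,-21,3,0,0,0.027,1],[0,0,0,0,0,0,1],[0,0,0,0,0,0,1]]]' 25
cat > h.py <<'E'
from plant import sensors, eyes, bot
import cv2, numpy as np
from scipy.spatial.transform import Rotation as R
def cam(name):
    o=sensors.get_obs(); s=eyes.snapshot(name)
    if name=="wrist":
        T=np.eye(4); T[:3,:3]=R.from_quat(o["tool_rot"]).as_matrix(); T[:3,3]=o["eef_pos"]
        W=T@s["tool_from_camera"]
    else:
        C=np.eye(4); C[:3,:3]=R.from_rotvec(np.ravel(s["rvec"])).as_matrix(); C[:3,3]=np.ravel(s["tvec"]); W=np.linalg.inv(C)
    return s,W,o
def at_z(s,W,uv,z):
    p=cv2.undistortPoints(np.array(uv,float).reshape(-1,1,2),s["K"],np.array([s["k1"],0,0,0.]))[:,0]
    d=np.c_[p,np.ones(len(p))]@W[:3,:3].T
    return W[:3,3]+d*((z-W[2,3])/d[:,2])[:,None]
def proj(s,W,P):
    C=np.linalg.inv(W)
    return cv2.projectPoints(np.array(P,float).reshape(-1,1,3),cv2.Rodrigues(C[:3,:3])[0],C[:3,3],s["K"],np.array([s["k1"],0,0,0.]))[0][:,0]
E
python3 - <<'E'
from h import *
s,W,o=cam("wrist"); cv2.imwrite("pics/w1.png",s["color"][:,:,::-1])
print(o["t"],o["eef_pos"],o["tool_rot"]); print(np.round(s["tool_from_camera"],3))
for n in ("tape","grip_point","button_face"):
    print(n,[(np.round(d["position"],4).tolist(),round(d["conf"],2)) for d in eyes.recognise("wrist",n)][:3])
E
```

```text
t: 2.42
eef_pos: [0.4648, 0.1656, 0.3012]
tool_rot: [0.004, 1.0, 0.0, -0.0]
ft_force: [-0.4, 1.2, 0.3]
finger_gap: 0.0856
grasp_force: 0.0
2.4167 [0.46477898 0.16560956 0.3012107 ] [ 3.84259075e-03  9.99992608e-01  7.83878110e-05 -1.09167629e-04]
[[-0.001 -0.963 -0.271  0.068]
 [ 1.    -0.001 -0.    -0.   ]
 [-0.    -0.271  0.963 -0.118]
 [ 0.     0.     0.     1.   ]]
tape [([0.5621, 0.3684, 0.0325], 0.97), ([0.3271, 0.2349, 0.0382], 0.9), ([0.4492, 0.3139, 0.0329], 0.89)]
grip_point [([0.4633, 0.1691, 0.1676], 0.8)]
button_face [([0.4726, 0.1861, 0.1563], 0.47)]
```

View pics/w1.png

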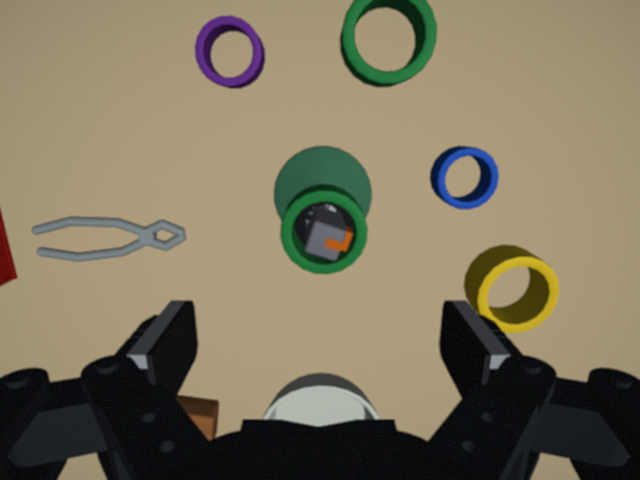

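The tape ring is centred around (324,230), with the grip top at (327,240). The orange bar points right (+y) and tilts slightly up. Next I'll zoom in to get the yaw.

```bash
python3 - <<'E'
from h import *
s,W,o=cam("wrist"); im=s["color"]
hsv=cv2.cvtColor(im,cv2.COLOR_RGB2HSV)
g=cv2.inRange(hsv,(55,120,60),(80,255,255)); g[:180]=0; g[290:]=0; g[:,:270]=0; g[:,385:]=0
# brightest rim
c=max(cv2.findContours(cv2.inRange(hsv,(50,180,60),(80,255,255))&g,0,2)[0],key=cv2.contourArea)
e=cv2.fitEllipse(cv2.convexHull(c)); print("ell",e, at_z(s,W,e[0],0.150))
t,W2,_=cam("top")
P=[0.465,0.165]
or_=cv2.inRange(hsv,(5,150,100),(20,255,255)); or_[:200]=0; or_[270:]=0; or_[:,:300]=0; or_[:,370:]=0
v=np.argwhere(or_)[:,::-1]; print(len(v),v.min(0),v.max(0))
cv2.imwrite("pics/w2.png",cv2.resize(im[185:285,265:385,::-1],None,fx=5,fy=5,interpolation=cv2.INTER_CUBIC))
E
```

```text
ell ((344.33062744140625, 258.12890625), (12.919368743896484, 40.92387008666992), 48.84450912475586) [[0.48707921 0.18485845 0.15      ]]
269 [323 233] [349 252]
```

View pics/w2.png

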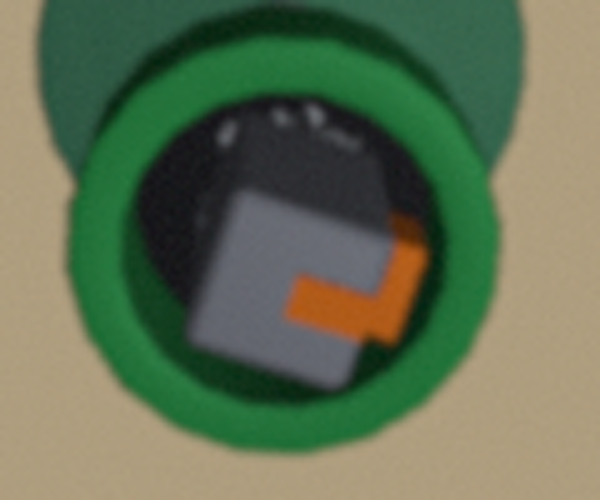

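Zoomed in, the block's top corners are at (242,190), (395,240), (345,390) and (188,338). The tape rim circle is centred at about (284,243), so the prop is yawed roughly -18°.

```bash
python3 - <<'E'
from h import *
s,W,o=cam("wrist")
f=lambda a: np.array(a,float)/5+[265,185]-0.4
q=at_z(s,W,f([[242,190],[395,240],[345,390],[188,338]]),0.170)
print(q,q.mean(0)); e=(q[1]-q[0]+q[2]-q[3]); n=(q[3]-q[0]+q[2]-q[1])
print(np.degrees(np.arctan2(-e[0],e[1])), np.degrees(np.arctan2(n[1],n[0])),np.linalg.norm(e)/2,np.linalg.norm(n)/2)
r=at_z(s,W,f([[68,243],[500,243],[284,36],[284,452]]),0.150); print(r,r.mean(0))
m=eyes.regions_of("top","tray") if 0 else None
t,T,_=cam("top"); h=cv2.cvtColor(t["color"],cv2.COLOR_RGB2HSV)
k=(cv2.inRange(h,(0,150,80),(8,255,255))|cv2.inRange(h,(172,150,80),(180,255,255))); k[:,:420]=0;k[:,530:]=0
c=max(cv2.findContours(k,0,2)[0],key=cv2.contourArea); b=cv2.boxPoints(cv2.minAreaRect(c)); p=at_z(t,T,b,0.03); print(b,p,p.mean(0))
E
```

```text
[[0.45691064 0.16380573 0.17      ]
 [0.46344737 0.18294254 0.17      ]
 [0.48332407 0.1767908  0.17      ]
 [0.47624177 0.15679532 0.17      ]] [0.46998096 0.1700836  0.17      ]
-19.189203535452002 -18.557026344105992 0.02071722792700267 0.02067907318054069
[[0.46912996 0.13989349 0.15      ]
 [0.46938507 0.19845867 0.15      ]
 [0.44095791 0.16923185 0.15      ]
 [0.49949231 0.16910845 0.15      ]] [0.46974131 0.16917311 0.15      ]
[[429.4356  235.35645]
 [509.83167 227.31683]
 [518.3762  312.7624 ]
 [437.98016 320.802  ]] [[ 0.55636648 -0.16727238  0.03      ]
 [ 0.56873171 -0.32552882  0.03      ]
 [ 0.40559014 -0.32683201  0.03      ]
 [ 0.39608219 -0.1731323   0.03      ]] [ 0.48169263 -0.24819138  0.03      ]
```

```bash
python3 -m pendant '[[[5,4,-16,0,0,-0.08,1],[0,0,-16,0,0,-0.08,1],[0,0,-16,0,0,-0.08,1],[0,0,-16,0,0,-0.08,1],[0,0,-16,0,0,0,1],[0,0,-16,0,0,0,1],[0,0,-16,0,0,0,1],[0,0,-16,0,0,0,1],[0,0,-16,0,0,0,1],[0,0,-15,0,0,0,1],[0,0,0,0,0,0,1],[0,0,0,0,0,0,0.6],[0,0,0,0,0,0,0.3],[0,0,0,0,0,0,0],[0,0,0,0,0,0,0],[0,0,0,0,0,0,0],[0,0,0,0,0,0,0],[0,0,0,0,0,0,0]]]' 25
```

```text
t: 4.32
eef_pos: [0.4698, 0.1709, 0.1436]
tool_rot: [0.162, 0.987, 0.001, 0.001]
ft_force: [-1.0, 0.6, 6.4]
finger_gap: 0.0588
grasp_force: 27.6
```

```bash
python3 -m pendant '[[[0,0,4,0,0,0,0],[0,0,6,0,0,0,0],[0,0,8,0,0,0,0],[0,0,8,0,0,0,0],[0,0,8,0,0,0,0],[0,0,8,0,0,0,0],[0,0,8,0,0,0,0],[0,0,8,0,0,0,0],[0,0,8,0,0,0,0],[0,0,8,0,0,0,0],[0,0,8,0,0,0,0],[0,0,0,0,0,0,0],[0,0,0,0,0,0,0]]]'
python3 - <<'E'
from h import *
s,W,o=cam("wrist"); t,_,_=cam("side")
print([np.round(d["position"],4).tolist() for d in eyes.recognise("side","tape")])
cv2.imwrite("pics/l.png",np.hstack([s["color"],t["color"]])[:,:,::-1][::2,::2])
E
```

```text
t: 5.4
eef_pos: [0.4695, 0.1706, 0.2248]
tool_rot: [0.162, 0.987, 0.0, 0.0]
ft_force: [-0.4, 0.9, -0.4]
finger_gap: 0.0591
grasp_force: 27.2
[[0.3383, 0.0986, 0.0205], [0.4465, 0.3144, 0.0224], [0.4509, 0.1849, 0.2234], [0.5661, 0.3768, 0.0305], [0.3272, 0.2465, 0.0302]]
```

View pics/l.png

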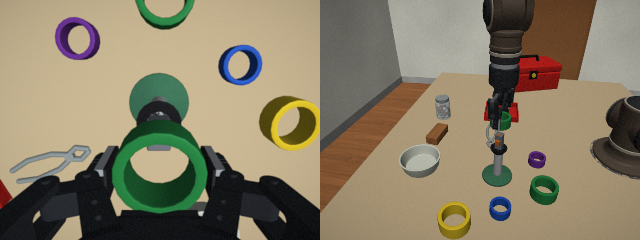

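The tape is off the prop and level in the fingers. I'll carry it over the tray.

```bash
python3 -m pendant '[[[0,-10,0,0,0,0,0],[1,-18,0,0,0,0,0],[1,-25,0,0,0,0,0],[1,-26,-5,0,0,0,0],[1,-26,-8,0,0,0,0],[1,-26,-8,0,0,0,0],[1,-26,-8,0,0,0,0],[1,-26,-8,0,0,0,0],[1,-26,-8,0,0,0,0],[1,-26,-8,0,0,0,0],[1,-26,-8,0,0,0,0],[1,-26,-8,0,0,0,0],[1,-26,-8,0,0,0,0],[1,-26,-8,0,0,0,0],[0,-26,-8,0,0,0,0],[0,-25,-5,0,0,0,0],[0,-18,0,0,0,0,0],[0,-12,0,0,0,0,0],[0,0,0,0,0,0,0],[0,0,0,0,0,0,0]]]'
python3 - <<'E'
from h import *
t,T,o=cam("top"); s,W,o=cam("wrist")
cv2.imwrite("pics/m.png",np.hstack([s["color"],t["color"]])[:,:,::-1][::2,::2])
# expected tray rim outline from the estimate
h=cv2.cvtColor(s["color"],cv2.COLOR_RGB2HSV)
k=(cv2.inRange(h,(0,150,60),(8,255,255))|cv2.inRange(h,(172,150,60),(180,255,255)))
c=max(cv2.findContours(k,0,2)[0],key=cv2.contourArea); print(cv2.boundingRect(c))
print(proj(s,W,[[.402,-.174,.03],[.402,-.324,.03],[.562,-.174,.03],[.562,-.324,.03]]))
print([(np.round(d["position"],4).tolist(),d["conf"]) for d in eyes.recognise("wrist","tray")])
E
```

```text
t: 7.22
eef_pos: [0.4817, -0.2498, 0.1261]
tool_rot: [0.162, 0.987, 0.0, -0.0]
ft_force: [0.2, -0.1, -1.3]
finger_gap: 0.0589
grasp_force: 27.2
(131, 57, 352, 280)
[[412.35149174  54.17981613]
 [132.39326384 154.54529938]
 [483.67726283 333.90993326]
 [245.22817267 403.98639228]]
[]
```

View pics/m.png

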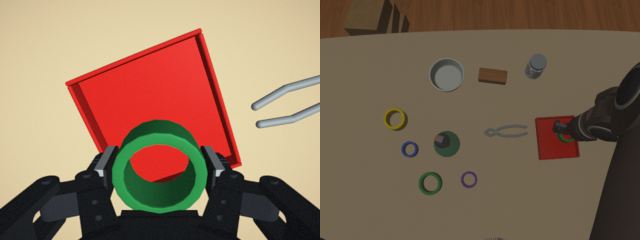

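The tray sits where I predicted: its corners show at about (134,166), (402,58) and (482,330). I'll lower the tape now.

```bash
python3 -m pendant '[[[0,0,-10,0,0,0,0],[0,0,-14,0,0,0,0],[0,0,-14,0,0,0,0],[0,0,-14,0,0,0,0],[0,0,-14,0,0,0,0],[0,0,-10,0,0,0,0],[0,0,-7,0,0,0,0],[0,0,-5,0,0,0,0],[0,0,-3,0,0,0,0],[0,0,-2,0,0,0,0],[0,0,-1,0,0,0,0],[0,0,0,0,0,0,0],[0,0,0,0,0,0,0]]]'
```

```text
t: 8.45
eef_pos: [0.4825, -0.2496, 0.0328]
tool_rot: [0.162, 0.987, -0.0, 0.0]
ft_force: [-0.1, 0.4, -0.7]
finger_gap: 0.0592
grasp_force: 27.2
```

```bash
python3 -m pendant '[[[0,0,-1,0,0,0,0],[0,0,-1,0,0,0,0],[0,0,-1,0,0,0,0],[0,0,-0.5,0,0,0,0],[0,0,0,0,0,0,0],[0,0,0,0,0,0,0]]]'
```

```text
t: 8.95
eef_pos: [0.4821, -0.2495, 0.0287]
tool_rot: [0.162, 0.987, 0.0, -0.0]
ft_force: [-0.1, 0.4, -0.9]
finger_gap: 0.0592
grasp_force: 27.2
```

```bash
python3 -m pendant '[[[0,0,-1,0,0,0,0],[0,0,0,0,0,0,0],[0,0,0,0,0,0,0.45],[0,0,0,0,0,0,0.5],[0,0,0,0,0,0,0.6],[0,0,0,0,0,0,0.8],[0,0,0,0,0,0,0.8],[0,0,0,0,0,0,0.8],[0,0,0,0,0,0,0.8]]]'
```

```text
t: 9.7
eef_pos: [0.4821, -0.2495, 0.0277]
tool_rot: [0.162, 0.987, 0.0, -0.0]
ft_force: [0.6, -0.8, 0.3]
finger_gap: 0.0767
grasp_force: 0.0
```

```bash
python3 -m pendant '[[[0,0,5,0,0,0,0.8],[0,0,10,0,0,0,0.8],[0,0,20,0,0,0,0.8],[0,0,25,0,0,0,0.8],[0,0,25,0,0,0,0.8],[0,0,25,0,0,0,0.8],[0,0,25,0,0,0,0.8],[0,0,25,0,0,0,0.8],[0,0,25,0,0,0,0.8],[0,0,25,0,0,0,0.8],[0,0,20,0,0,0,0.8],[0,0,0,0,0,0,0.8]]]'
python3 - <<'E'
from h import *
s,W,o=cam("wrist")
cv2.imwrite("pics/p.png",s["color"][::2,::2,::-1])
print([(np.round(d["position"],4).tolist(),round(d["conf"],2)) for d in eyes.recognise("wrist","tape")])
print([(np.round(d["position"],4).tolist(),round(d["conf"],2)) for d in eyes.recognise("wrist","tray")])
E
```

```text
t: 10.7
eef_pos: [0.4833, -0.2501, 0.2636]
tool_rot: [0.162, 0.987, -0.001, 0.004]
ft_force: [-0.4, -0.1, 1.1]
finger_gap: 0.0769
grasp_force: 0.0
[]
[([0.4787, -0.2487, 0.0109], 0.63), ([0.7423, -0.1578, 0.1009], 0.44)]
```

View pics/p.png

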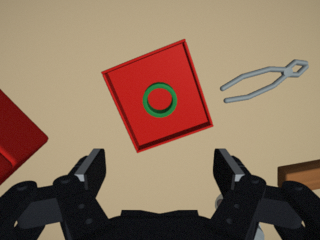

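The tape lies flat in the middle of the tray, at (160,100). Now I'll go back to the prop.

```bash
python3 -m pendant '[[[0,10,0,0,0,0,0.8],[-1,18,0,0,0,0,0.8],[-1,25,0,0,0,0,0.8],[-1,26,0,0,0,0,0.8],[-1,26,0,0,0,0,0.8],[-1,26,0,0,0,0,0.8],[-1,26,0,0,0,0,0.8],[-1,26,0,0,0,0,0.8],[-1,26,0,0,0,0,0.8],[-1,26,0,0,0,0,0.8],[-1,26,0,0,0,0,0.8],[-1,26,0,0,0,0,0.8],[-1,26,0,0,0,0,0.8],[-1,26,0,0,0,0,0.8],[0,26,0,0,0,0,0.8],[0,25,0,0,0,0,0.8],[0,18,0,0,0,0,0.8],[0,12,0,0,0,0,0.8],[0,0,0,0,0,0,0.8],[0,0,0,0,0,0,0.8]]]'
python3 - <<'E'
from h import *
s,W,o=cam("wrist"); print(o["eef_pos"])
u=proj(s,W,[[.470,.170,.17]])[0]; print(u); a,b=np.int32(u)-60
a=max(a,0);b=max(b,0);print(a,b)
cv2.imwrite("pics/q.png",cv2.resize(s["color"][b:b+120,a:a+120,::-1],None,fx=4,fy=4,interpolation=cv2.INTER_CUBIC))
for n in("grip_point","button_face"):print([(np.round(d["position"],4).tolist(),round(d["conf"],2)) for d in eyes.recognise("wrist",n)][:2])
E
```

```text
t: 12.52
eef_pos: [0.4686, 0.1707, 0.2571]
tool_rot: [0.161, 0.987, -0.001, -0.001]
ft_force: [-0.3, -0.0, 0.1]
finger_gap: 0.0768
grasp_force: 0.0
[0.46858226 0.17070005 0.25708686]
[318.28607036 258.10222069]
258 198
[([0.4654, 0.1714, 0.1674], 0.93)]
[([0.4722, 0.1828, 0.156], 0.67)]
```

View pics/q.png

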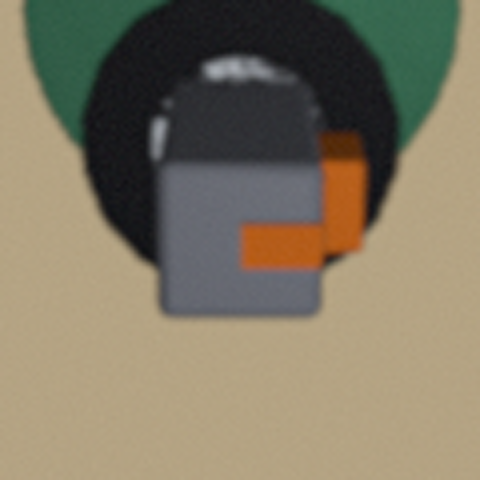

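The grip is square to the tool and centred at (240,240), exactly where predicted, and the button is on the right. I'll descend and squeeze.

```bash
python3 -m pendant '[[[1,-0.5,-10,0,0,0,0.8],[0,0,-14,0,0,0,0.8],[0,0,-14,0,0,0,0.8],[0,0,-14,0,0,0,0.8],[0,0,-14,0,0,0,0.8],[0,0,-14,0,0,0,0.8],[0,0,-12,0,0,0,0.8],[0,0,-8,0,0,0,0.8],[0,0,-4,0,0,0,0.8],[0,0,0,0,0,0,0.5],[0,0,0,0,0,0,0],[0,0,0,0,0,0,-0.2],[0,0,0,0,0,0,-0.4],[0,0,0,0,0,0,-0.6],[0,0,0,0,0,0,-0.8],[0,0,0,0,0,0,-0.8],[0,0,0,0,0,0,-0.8],[0,0,0,0,0,0,-0.8],[0,0,0,0,0,0,-0.8],[0,0,0,0,0,0,-0.8]]]' 45
```

```text
t: 14.33
eef_pos: [0.4706, 0.1696, 0.1551]
tool_rot: [0.162, 0.987, -0.0, 0.001]
ft_force: [-1.5, -3.8, 5.7]
finger_gap: 0.0216
grasp_force: 45.6
```

The gap is 22 mm, so the button is fully in. Drawing the grip up.

```bash
python3 -m pendant '[[[0,0,2,0,0,0,-0.8],[0,0,4,0,0,0,-0.8],[0,0,5,0,0,0,-0.8],[0,0,5,0,0,0,-0.8],[0,0,6,0,0,0,-0.8],[0,0,6,0,0,0,-0.8],[0,0,6,0,0,0,-0.8],[0,0,6,0,0,0,-0.8],[0,0,6,0,0,0,-0.8],[0,0,6,0,0,0,-0.8],[0,0,6,0,0,0,-0.8],[0,0,6,0,0,0,-0.8],[0,0,6,0,0,0,-0.8],[0,0,6,0,0,0,-0.8],[0,0,6,0,0,0,-0.8],[0,0,5,0,0,0,-0.8],[0,0,5,0,0,0,-0.8],[0,0,3,0,0,0,-0.8],[0,0,2,0,0,0,-0.8],[0,0,0,0,0,0,-0.8]]]'
```

```text
t: 16.0
eef_pos: [0.4705, 0.1696, 0.2515]
tool_rot: [0.162, 0.987, -0.0, 0.001]
ft_force: [3.3, -4.5, -1.6]
finger_gap: 0.0215
grasp_force: 44.6
```

```bash
python3 -m pendant '[[[0,0,1.5,0,0,0,-0.8],[0,0,1.5,0,0,0,-0.8],[0,0,1,0,0,0,-0.8],[0,0,0,0,0,0,-0.8],[0,0,0,0,0,0,-0.8],[0,0,0,0,0,0,-0.8]]]'
python3 - <<'E'
from h import *
t,T,o=cam("side"); s,W,o=cam("wrist")
a=t["color"][150:390,230:550]; print(o["ft_force"],o["eef_pos"])
cv2.imwrite("pics/z.png",np.hstack([cv2.resize(a,None,fx=1.25,fy=1.25),cv2.resize(s["color"],(400,300))])[:,:,::-1])
E
```

```text
t: 16.5
eef_pos: [0.4705, 0.1696, 0.2551]
tool_rot: [0.162, 0.987, -0.0, 0.0]
ft_force: [2.8, -4.7, -2.2]
finger_gap: 0.0214
grasp_force: 45.5
[ 2.77613189 -4.31821916 -1.99614826] [0.47049573 0.16964026 0.25510533]
```

View pics/z.png

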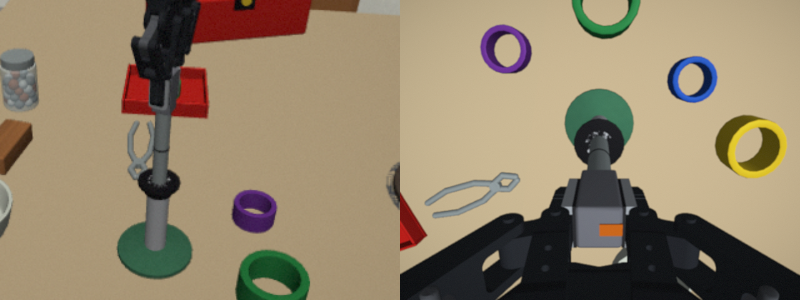

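The rod is extended: its inner tube shows between the collar at (158,183) and the fingers at (165,100), and the button is between the pads. I'll nudge upwards to feel for the hard stop.

```bash
python3 -m pendant '[[[0,0,1,0,0,0,-0.8],[0,0,1,0,0,0,-0.8],[0,0,0,0,0,0,-0.8],[0,0,0,0,0,0,-0.8],[0,0,0,0,0,0,-0.8]]]'
```

```text
t: 17.02
eef_pos: [0.4705, 0.1696, 0.2552]
tool_rot: [0.162, 0.987, -0.001, -0.001]
ft_force: [5.0, -3.5, -12.4]
finger_gap: 0.0211
grasp_force: 45.8
```

The hard stop shows: z stays put while the force rises to 12 N, well within the grip. Handing in.

```bash
python3 -c "
from plant import workorder; print(workorder.close_job())"
```

```text
the job is handed in; nothing more can be done
None
```

The tape roll lies flat in the tray, and I handed the job in with the arm holding the prop's grip at the second stop, button squeezed in; no verdict came back.

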